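# Thread the sampling probe through its two guide bushings

## Task

Take the orange-capped steel sampling probe out of the white rack and thread it straight down through the upper and then the lower guide bushing of the probe station, until its tip is about half-way down inside the clear rinse cup underneath. Finish still holding it there, steady, so that the tip does not rest on the cup's floor and the cap does not rest on the bushing. Leave the two spare probes in the rack and do not knock the beaker, flask, jar or spatula about.

Things in the scene. Friction and masses are not known exactly. Their poses are not given: they have to be found in the camera images.
- probe_cap (a point): Centre of the orange cap of the probe to be threaded: an upright cylinder 24 mm wide, 36 mm high (point half-way up, on the axis). Below it a steel shaft 12 mm wide, 137 mm long, its last 9 mm tapering to a 7 mm flat tip, 155 mm below this point. +z runs from tip to cap; yaw does not matter. Mass about 0.14 kg. It starts upright in one of the rack's pockets, leaning at most 0.02 rad.
- probe_tip (a point): Centre of the flat steel tip of the orange-capped probe, at the bottom of its axis, 155 mm below the centre of the cap; axes as for the cap.
- rack: White plastic block, 60 mm (its x) by 200 mm (its y), 70 mm high, fixed to the table; origin at the centre of its underside. Three square pockets in a row along its y, at -68, 0 and +68 mm, 13.5 mm wide and 60 mm deep (floor 10 mm above the table), each holding one probe, the orange one in any of them. Fingers fit best closing along the rack's x, across the row.
- spare_blue_cap (a point): Centre of the blue cap (24 mm in diameter, 36 mm high) of a spare probe standing in another pocket of the rack; 136 mm above its tip. Leave alone.
- spare_grey_cap (a point): Centre of the grey cap (24 mm in diameter, 36 mm high) of the other spare probe standing in the rack; 136 mm above its tip. Leave alone.
- upper_bushing (a point): Centre of the mouth (top face) of the upper guide bushing, 153 mm above the table: an upright 15 mm through-hole, brass-lipped, in a white arm 44 mm square, 14 mm thick. +z is up along the hole. Fixed to the table. Its aluminium post, 28 mm square, 162 mm high, stands 85 mm from the hole's axis towards this frame's +y and carries both arms; nothing is above the hole.
- lower_bushing (a point): Centre of the mouth (top face) of the lower guide bushing, 53 mm straight below the upper one, 100 mm above the table: the same 15 mm through-hole in a 14 mm thick arm (underside 86 mm above the table). Axes as for the upper bushing.
- cup_floor (a point): Centre of the inner floor of the clear rinse cup fixed straight below both bushings, 16 mm above the table. Its rim is 44 mm above this point; its inside is about 46 mm wide. With the probe's tip half-way down, 22 mm above this point, the cap's underside is 22 mm above the upper bushing's mouth.
- beaker: Clear plastic beaker, 68 mm wide, 85 mm high, loose on the table; origin at the centre of its underside. Leave alone.
- flask: White volumetric flask, bulb 82 mm wide, narrow neck with stopper, 215 mm high, loose on the table; origin at the centre of its underside. Leave alone.
- acid_jar: Amber jar with a red lid, 60 mm wide, 100 mm high, loose on the table; origin at the centre of its underside. Leave alone.
- spatula: Small lab spatula, black handle and steel blade, 170 mm long, lying on the table to the robot's right. Leave alone.
- probe: The orange-capped probe as a whole; its origin is the tip (same point as the tip point).

How it is judged (in metres and radians):
On the way, in this order (a step that is already met when the one before it is completed fails the run):
1. the orange-capped probe is lifted clear of the rack (height (world z) of probe_tip above 0.08 m and contact force between the fingers and probe above 1 N), for 0.1 s.
2. its tip has passed down through the upper bushing (z of probe_tip in the frame of upper_bushing below -0.016 m and horizontal distance between probe_tip and upper_bushing below 0.006 m and z of probe_cap in the frame of upper_bushing above 0.05 m and horizontal distance between probe_cap and upper_bushing below 0.015 m), for 0.05 s.
3. its tip has passed down through the lower bushing too (z of probe_tip in the frame of lower_bushing below -0.016 m and horizontal distance between probe_tip and lower_bushing below 0.006 m and horizontal distance between probe_cap and upper_bushing below 0.01 m), for 0.1 s.
At the end, for the whole second after the job is handed in: Fingers hold the probe (over 2 N), still (under 20 mm/s), upright within 0.08 rad, on the bushings' axis (tip within 6 mm, cap within 8 mm), through both bushings, tip 8 to 36 mm above the cup's floor, so nothing else carries it; spare probes still stand in the rack (z of probe_tip in the frame of cup_floor between 0.008 and 0.036 m and horizontal distance between probe_tip and cup_floor below 0.006 m and horizontal distance between probe_cap and upper_bushing below 0.008 m and angle between the z axis of probe_tip and the z axis of upper_bushing, either way round below 0.08 rad and contact force between the fingers and probe above 2 N and linear speed of probe below 0.02 m/s and height (world z) of each of spare_blue_cap, spare_grey_cap below 0.16 m); the arm keeps its last pose, push and grip.
It fails at once if a spare probe is knocked or moved over 30 mm (distance of any of spare_blue_cap, spare_grey_cap from where it was at the start of the episode above 0.03 m).
It fails at once if the beaker, flask, jar or spatula is moved over 30 mm (distance of any of beaker, flask, acid_jar, spatula from where it was at the start of the episode above 0.03 m).
It also fails if it takes over 42 s, if anything falls off the work surface, if the arm or the gripper's body presses on something with over 40 N, if the wrist force passes 120 N, or if a joint passes its speed limit or range.

## Robot

A 6-joint arm with a two-finger parallel gripper is mounted at the origin on the work surface. World frame = base frame: x ahead of the robot, y to its left, z up, the work surface at z = 0. Lengths are in mm, angles in rad, forces in N, time in s.
With the tool pointing down it reaches from about 275 to 1000 mm from the base axis. Payload 8.4 kg.
Tool frame: the origin (TCP) lies at the very end of the fingers, on their centre line; the grasp point (between the pads) lies 19 mm behind it; z points along the fingers, y is the direction in which the jaws open and shut (so a half turn about z gives the same grasp; the last joint's range is limited). The gripper opens to 85 mm and grips with 20 to 120 N. Pads are 22 mm wide; open, the fingers measure 114 mm over their backs; the gripper's body (76 mm by 85 mm) begins 54 mm behind the grasp point. The pads swing forward as they close: fully open they stand 13 mm farther back than shut.
Start: joints at [1.16, 0.353, 1.633, -0, 1.155, -0.002], TCP at [248.442, 573.502, 231.281] pointing down, gripper open.
Joint ranges: [-2.63, 2.63], [-0.92, 2.1], [0.06, 2.66], [-1.3, 4.44], [0, 2.69], [-3.02, 3.02]. Speed limits (rad/s): [2.22, 2.22, 2.79, 3.14, 3.14, 3.14].

## Interface

Orientations are given as a unit quaternion [x, y, z, w].
In Python, from plant import bot gives the robot as it stands.
- The arm moves only by the tool drive_tool, never from a script. Its argument "targets" is text: rows parted by semicolons, each of 5 numbers parted by spaces: the opening, from 0 (shut) to 1 (fully open), then the shift along the tool's x, y, z in mm, then the turn about the tool's z in degrees. A call has 1 to 12 rows; each row is the pose to reach, as a shift and turn from the pose commanded when the call began, along the tool's axes at that moment; what a row does not reach only later rows make up. A row lasts 1/8 s, in which the tool goes at most 62.5 mm and 10.7 degrees, less where a joint would pass 70% of its speed; a pose out of reach is approached as far as the arm can. A call with a gripper value outside its range is refused whole. The fingers move at their own pace and stop on an object; the grip force is fixed at half the most. Time passes only in rows, so rows that repeat a pose let the fingers close. It gives the time, the measured TCP pose, the force and the opening at its end, in the units of the state.
- bot.observe(): the state, without advancing time (a new reading comes with each control period).
- bot.read_camera(name): name is "scene" or "top" or "wrist"; returns the picture (400x640x3 uint8, blue, green, red); there is no depth.
- bot.get_calibration(name): a dict with "vertical_fov" (degrees; the focal length in pixels is half the picture's height over the tangent of half this angle, whatever the lens; pixels are square), "cx", "cy" (the principal point, pixels), "extrinsics" (4x4, takes a point from camera to world coordinates); the wrist camera has in their place "hand_eye" (4x4, takes a point from camera to tool coordinates, whose origin is the TCP and whose axes are the flange's). Camera axes: x right, y down, z forward; pixel columns grow to the right and rows downward; lengths in mm; the calibration is good to about 2 mm. A picture is of the moment at which its call begins: read the wrist's pose just before it. get_calibration takes no time and is no camera call.
- bot.job_done(): hands the job in, once; it reports no verdict.
The state is a dict: "t": time; "joints": joint angles; "qd": joint speeds; "tau": joint torques, N m; "eef_pos": TCP position; "orientation": TCP orientation; "ft_force": force on the tool from outside, world axes, zero at the start; "wrist_torque": the same for the moment, N m; "grip_width": opening from 0.0 (shut) to 1.0 (fully open).
Only numpy, scipy, OpenCV 4.12 (cv2) and the standard library are available. Lean on these libraries where they do the work, as an engineer would, in place of code of your own. Each camera call takes 0.05 s, during which the arm holds its last target. There are 200 camera calls.

## Working session

There is one attempt and no reset: what is moved stays moved. The work goes in short steps, Python scripts to look and compute and a tool call to move; the robot and the scene stay as the last step left them, time stands still between calls to the robot, and variables do not carry over. Pictures are saved under pics/ and viewed, about 8 in all and at most 12, crops included, and the job is handed in when it is done.

Besides the shell and the picture viewer there is one more tool, called after "Emit:" by a JSON object that holds its "name" and its "arguments", one argument or row to a line. drive_tool: Moves the arm, as the interface text tells. Its arguments: {"type":"object","properties":{"targets":{"type":"string"}},"required":["targets"]}

```bash
mkdir -p pics; ls
cat > h.py <<'E'
import numpy as np, cv2
from plant import bot
from scipy.spatial.transform import Rotation as R
def cam(name):
    c=bot.get_calibration(name); s=bot.observe(); im=bot.read_camera(name)
    if 'extrinsics' in c: T=np.array(c['extrinsics'])
    else:
        W=np.eye(4); W[:3,:3]=R.from_quat(s['orientation']).as_matrix(); W[:3,3]=s['eef_pos']
        T=W@np.array(c['hand_eye'])
    f=im.shape[0]/2/np.tan(np.radians(c['vertical_fov'])/2)
    return im,T,f,c['cx'],c['cy'],c
def ray(C,u,v):
    _,T,f,cx,cy,_=C
    return T[:3,3],T[:3,:3]@np.array([(u-cx)/f,(v-cy)/f,1])
def onz(C,u,v,z):
    o,d=ray(C,u,v); return o+d*(z-o[2])/d[2]
def proj(C,p):
    _,T,f,cx,cy,_=C
    q=np.linalg.inv(T)@np.append(p,1); return np.array([cx+f*q[0]/q[2],cy+f*q[1]/q[2]])
E
python3 - <<'E'
from h import *
s=bot.observe(); print(s['t'],s['eef_pos'],s['orientation'],s['grip_width'])
for n in ('scene','top','wrist'):
    C=cam(n); cv2.imwrite(f'pics/{n}0.png',C[0]); print(n,C[5])
E
```

```text
pics
0.0 [248.23322316 573.03716543 230.55182571] [ 2.02970883e-01  9.79184506e-01 -7.09010606e-04 -1.48549862e-04] 0.9973384933692495
scene {'vertical_fov': 49.78105157385938, 'cx': 327.75591309999896, 'cy': 196.83736533087256, 'extrinsics': array([[ 7.22178055e-01,  5.25405463e-01, -4.49897718e-01,
         1.17893807e+03],
       [ 6.91656268e-01, -5.56403257e-01,  4.60463921e-01,
        -6.49891936e+02],
       [-8.39429617e-03, -6.43711515e-01, -7.65222204e-01,
         1.03439698e+03],
       [ 0.00000000e+00,  0.00000000e+00,  0.00000000e+00,
         1.00000000e+00]])}
top {'vertical_fov': 42.76209122117955, 'cx': 316.5527167362312, 'cy': 197.52123368714194, 'extrinsics': array([[-2.33249922e-02, -9.97106728e-01,  7.23472015e-02,
         5.29159474e+02],
       [-9.99725581e-01,  2.34208280e-02,  4.76505526e-04,
        -1.13648148e+02],
       [-2.16955823e-03, -7.23162336e-02, -9.97379394e-01,
         1.69128960e+03],
       [ 0.00000000e+00,  0.00000000e+00,  0.00000000e+00,
         1.00000000e+00]])}
wrist {'vertical_fov': 62.847221577741, 'cx': 320.3824423655759, 'cy': 206.49835923439295, 'hand_eye': array([[ 1.40217853e-03, -9.57934385e-01, -2.86983880e-01,
         7.31336905e+01],
       [ 9.99998776e-01,  1.54238603e-03, -2.62480945e-04,
         8.90954377e-01],
       [ 6.94079450e-04, -2.86983161e-01,  9.57935375e-01,
        -1.41884171e+02],
       [ 0.00000000e+00,  0.00000000e+00,  0.00000000e+00,
         1.00000000e+00]])}
```

View pics/top0.png

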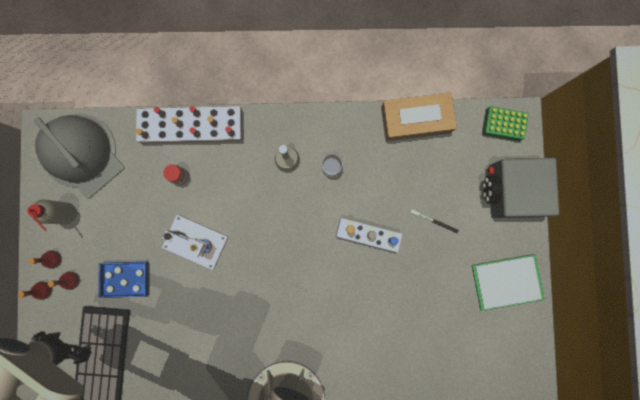

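View pics/scene0.png

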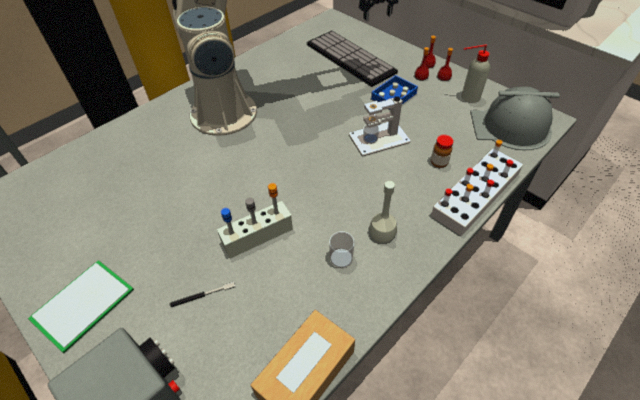

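The top view shows the rack with its orange, grey and blue caps at about (351,230), (372,236) and (393,241). The station is at about (196,243), with its post to the left. In the scene view the orange cap is at (272,190) and the station at (380,125). I'll enlarge the station and triangulate the caps.

Run:
```python
from h import *
A=cam('top');B=cam('scene')
def blob(C,lo,hi,box):
    x0,y0,x1,y1=box; hsv=cv2.cvtColor(C[0][y0:y1,x0:x1],cv2.COLOR_BGR2HSV)
    m=cv2.inRange(hsv,lo,hi); n,l,s,c=cv2.connectedComponentsWithStats(m); i=1+np.argmax(s[1:,4]); return c[i]+[x0,y0],s[i]
def tri(a,b):
    (o1,d1),(o2,d2)=ray(A,*a),ray(B,*b); d1/=np.linalg.norm(d1);d2/=np.linalg.norm(d2)
    k=np.linalg.lstsq(np.c_[d1,-d2],o2-o1,rcond=None)[0]; p,q=o1+d1*k[0],o2+d2*k[1]; return (p+q)/2,np.linalg.norm(p-q)
for n,lo,hi in (('orange',(8,140,110),(22,255,255)),('blue',(105,120,70),(125,255,255))):
    a,sa=blob(A,lo,hi,(330,210,415,260)); b,sb=blob(B,lo,hi,(200,170,310,250))
    print(n,a,sa,b,sb,tri(a,b),'onz',onz(A,*a,175 if n=='orange' else 156))
t=cv2.resize(A[0][205:275,150:240],None,fx=6,fy=6,interpolation=cv2.INTER_CUBIC)
s=cv2.resize(B[0][85:160,340:420],None,fx=5.6,fy=5.6,interpolation=cv2.INTER_CUBIC)[:420]
t=t[:,:340] if 0 else cv2.resize(t,(400,311)); s=cv2.resize(s,(400,375))
o=np.zeros((375,800,3),np.uint8); o[:311,:400]=t;o[:375,400:]=s; cv2.imwrite('pics/st.png',o)
```

```text
Traceback (most recent call last):
ValueError: attempt to get argmax of an empty sequence
```

```bash
cat >> h.py <<'E'
def blob(C,lo,hi,box):
    x0,y0,x1,y1=box; hsv=cv2.cvtColor(C[0][y0:y1,x0:x1],cv2.COLOR_BGR2HSV)
    m=cv2.inRange(hsv,lo,hi); n,l,s,c=cv2.connectedComponentsWithStats(m); i=1+np.argmax(s[1:,4]); return c[i]+[x0,y0],s[i]
def tri(A,a,B,b):
    (o1,d1),(o2,d2)=ray(A,*a),ray(B,*b)
    k=np.linalg.lstsq(np.c_[d1,-d2],o2-o1,rcond=None)[0]; p,q=o1+d1*k[0],o2+d2*k[1]; return (p+q)/2,np.linalg.norm(p-q)
E
python3 - <<'E'
from h import *
A=cam('top');B=cam('scene')
t=cv2.resize(A[0][205:275,150:240],(400,311),interpolation=cv2.INTER_CUBIC)
s=cv2.resize(B[0][85:160,340:420],(400,375),interpolation=cv2.INTER_CUBIC)
o=np.zeros((375,800,3),np.uint8); o[:311,:400]=t;o[:375,400:]=s; cv2.imwrite('pics/st.png',o)
H=cv2.cvtColor(A[0],cv2.COLOR_BGR2HSV); print(H[230,351],H[241,393],H[236,372])
for n,lo,hi in (('orange',(8,100,60),(25,255,255)),('blue',(100,90,50),(130,255,255))):
    a,sa=blob(A,lo,hi,(330,210,415,260)); b,sb=blob(B,lo,hi,(200,170,310,250))
    print(n,a,sa,b,sb,tri(A,a,B,b),'onz',onz(A,*a,175 if n=='orange' else 156))
E
```

```text
[ 21 128 177] [109 141 186] [ 17  24 151]
orange [350.075 229.2  ] [17 16  7  7 40] [272.46491228 189.74561404] [ 68  13  10  15 114] (array([ 542.92592729, -210.53261539,  164.97679985]), np.float64(0.2752028913959083)) onz [ 542.75236453 -210.00504863  175.        ]
blue [393.6875     240.41666667] [60 27  8  8 48] [225.78504673 214.38317757] [ 21  38  10  15 107] (array([ 506.20004887, -342.02663897,  148.2208564 ]), np.float64(0.18192171357706038)) onz [ 506.36567716 -340.79885423  156.        ]
```

View pics/st.png

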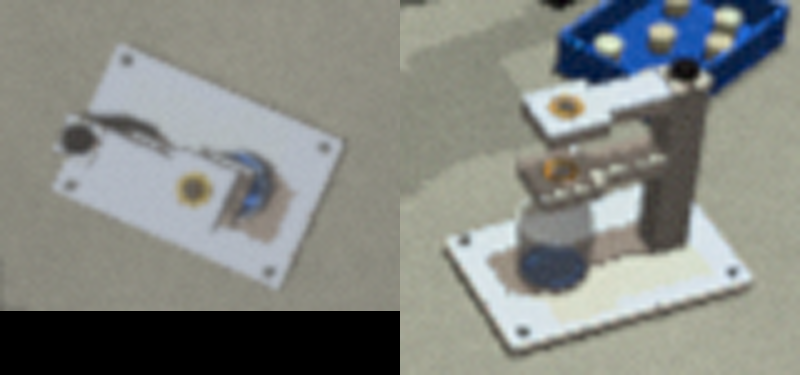

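The crop shows the upper bushing's brass ring at top pixel (193.7,247.5) and scene pixel (373.2,106.2). The post is to the left at top pixel (167.6,236). The caps are 136 mm apart and at the right heights, so those measurements hold. Next I'll triangulate the bushing and work out the first move.

Run:
```python
from h import *
A=cam('top');B=cam('scene')
a,sa=blob(A,(12,70,60),(30,255,255),(185,240,202,256)); b,sb=blob(B,(8,70,60),(30,255,255),(365,100,382,112))
print(a,sa,b,sb,tri(A,a,B,b),onz(A,*a,153),onz(B,*b,153))
a,b=(193.65,247.5),(373.2,106.2); print(tri(A,a,B,b),onz(A,*a,153),onz(B,*b,153), 'post',onz(A,167.6,236.1,165))
s=bot.observe(); M=R.from_quat(s['orientation']).as_matrix(); p=np.array(s['eef_pos']); print(p)
print('to orange hover tool xyz',M.T@(np.array([543,-210.3,260])-p), 'M',M.round(3).tolist())
```

```text
[194.84615385 247.53846154] [ 8  5  4  6 13] [372.72222222 106.05555556] [ 5  4  7  5 18] (array([500.09319524, 256.58026124, 153.50736381]), np.float64(3.2100780885926237)) [498.936484   255.55232499 153.        ] [500.66989024 258.44219046 153.        ]
(array([499.84243157, 260.46455675, 150.65571577]), np.float64(2.109280524297703)) [499.13488662 259.14039007 153.        ] [502.27642642 258.92889074 153.        ] post [535.01706078 333.71267957 165.        ]
[248.43421993 573.48329246 231.22449057]
to orange hover tool xyz [-581.85298289 -602.10871587  -28.73114766] M [[-0.918, 0.398, -0.0], [0.398, 0.918, -0.0], [0.0, -0.0, -1.0]]
```

Emit:
{"name": "drive_tool", "arguments": {
  "targets": "1 -42 -43 -30 7; 1 -84 -87 -30 14; 1 -126 -130 -30 21; 1 -168 -174 -30 28; 1 -210 -217 -30 35; 1 -252 -260 -30 42; 1 -294 -304 -30 49; 1 -336 -347 -30 56; 1 -378 -390 -30 63; 1 -420 -434 -30 70; 1 -462 -478 -30 77; 1 -504 -521 -30 82.3"
}}

```text
t: 1.95
eef_pos: [504.3, -107.0, 261.6]
orientation: [0.798, 0.602, 0.0, 0.0]
ft_force: [0.3, 0.1, 0.5]
grip_width: 1.004
```

Emit:
{"name": "drive_tool", "arguments": {
  "targets": "1 -45 33 0 0; 1 -88 65 0 0; 1 -88 65 0 0; 1 -88 65 0 0; 1 -88 65 0 0"
}}

```text
t: 2.58
eef_pos: [542.2, -206.1, 261.3]
orientation: [0.797, 0.604, 0.0, -0.0]
ft_force: [0.8, 0.7, -0.4]
grip_width: 1.003
```

Run:
```python
from h import *
W=cam('wrist');s=bot.observe();print(s['eef_pos'],s['orientation'])
cv2.imwrite('pics/w1.png',W[0])
print('expected top px',proj(W,np.array([543,-210.4,183])),proj(W,np.array([506.2,-341.6,164])))
c,st=blob(W,(5,120,60),(25,255,255),(0,0,640,400)); print(c,st)
```

```text
[ 542.27290865 -206.11962935  261.43626518] [ 7.96805782e-01  6.04235499e-01  2.44591457e-05 -8.21566771e-05]
expected top px [322.95602863 222.26090729] [322.23869493 359.97295138]
[323.46736045 215.93566698] [ 307  194   34   43 1057]
```

View pics/w1.png

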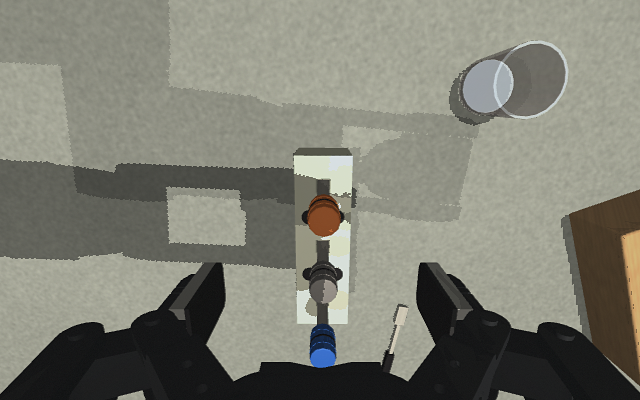

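The wrist view shows the orange cap's top at about (323,220), against a predicted (323,222). The rack is vertical in the image, so the yaw is right. I'll descend and grip.

Emit:
{"name": "drive_tool", "arguments": {
  "targets": "1 -4 2 40 0; 1 -4 2 75 0; 1 -4 2 100 0; 1 -4 2 115 0; 1 -4 2 115 0; 0.5 -4 2 115 0; 0.2 -4 2 115 0; 0 -4 2 115 0; 0 -4 2 115 0; 0 -4 2 115 0; 0 -4 2 115 0; 0 -4 2 115 0"
}}

```text
t: 4.12
eef_pos: [543.7, -211.8, 146.9]
orientation: [0.797, 0.604, 0.0, 0.0]
ft_force: [-0.6, 0.6, 6.0]
grip_width: 0.264
```

Emit:
{"name": "drive_tool", "arguments": {
  "targets": "0 0 0 -10 0; 0 0 0 -25 0; 0 0 0 -45 0; 0 0 0 -65 0; 0 0 0 -90 0; 0 0 0 -115 0; 0 0 0 -140 0; 0 0 0 -160 0; 0 0 0 -175 0; 0 0 0 -180 0; 0 0 0 -180 0"
}}

```text
t: 5.5
eef_pos: [543.3, -211.6, 326.2]
orientation: [0.797, 0.604, -0.0, -0.0]
ft_force: [-0.4, 1.2, -0.9]
grip_width: 0.267
```

Run:
```python
from h import *
A=cam('top');B=cam('scene');W=cam('wrist');s=bot.observe();p=s['eef_pos'];print(p,s['orientation'],s['ft_force'],s['grip_width'])
o=W[0]; x,y=proj(B,np.array([p[0],p[1],p[2]-60])).astype(int); print(x,y)
c=cv2.resize(B[0][y-50:y+50,x-40:x+40],(320,400),interpolation=cv2.INTER_CUBIC)
cv2.imwrite('pics/w2.png',np.hstack([o[:,80:560],c]))
```

```text
[ 542.9904657  -211.46964175  325.3752011 ] [ 7.97185969e-01  6.03733358e-01 -3.82550563e-04 -6.46231832e-04] [ 0.32322734  0.36894914 -1.31206113] 0.2641024290543984
267 163
```

View pics/w2.png

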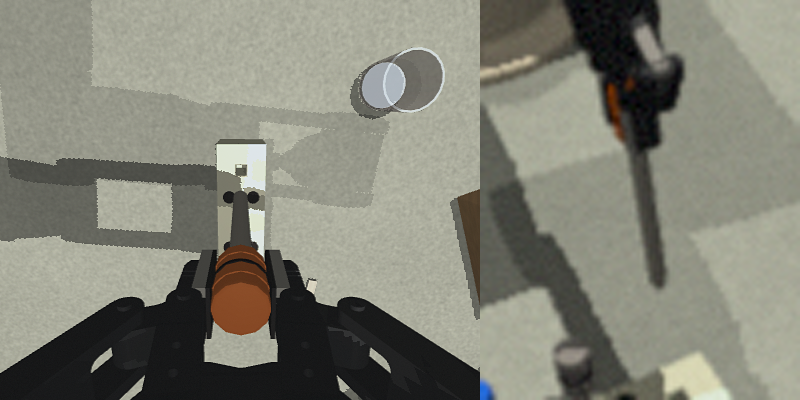

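The probe hangs straight in the grip, with its tip in the wrist image at about (320,193) and clear of the rack. I'll carry it over to the station.

Emit:
{"name": "drive_tool", "arguments": {
  "targets": "0 20 -8 0 0; 0 65 -25 0 0; 0 115 -44 0 0; 0 165 -63 0 0; 0 215 -82 0 0; 0 265 -101 0 0; 0 315 -120 0 0; 0 360 -137 0 0; 0 400 -153 0 0; 0 427 -163 0 0; 0 440 -168 0 0; 0 440 -168 0 0"
}}

```text
t: 7.15
eef_pos: [500.3, 258.0, 326.0]
orientation: [0.797, 0.604, -0.0, -0.0]
ft_force: [0.4, 0.7, -1.2]
grip_width: 0.263
```

Emit:
{"name": "drive_tool", "arguments": {
  "targets": "0 0 0 0 0; 0 0 0 0 0; 0 0 0 0 0"
}}

```text
t: 7.52
eef_pos: [501.1, 256.7, 326.4]
orientation: [0.797, 0.603, 0.0, 0.0]
ft_force: [0.6, 0.7, -1.1]
grip_width: 0.263
```

Run:
```python
from h import *
A=cam('top');B=cam('scene');W=cam('wrist');s=bot.observe();p=np.array(s['eef_pos']);print(s['t'],p,s['orientation'],s['ft_force'],s['grip_width'])
print('proj tip',proj(W,p+[0,0,-136]),'hole',proj(W,np.array([500.5,259,153])),'scene tip',proj(B,p+[0,0,-136]))
cv2.imwrite('pics/w3raw.png',W[0]);cv2.imwrite('pics/s3raw.png',B[0])
w=cv2.resize(W[0][90:270,240:400],(448,504),interpolation=cv2.INTER_CUBIC)
x,y=373,100
c=cv2.resize(B[0][60:132,345:393],(336,504),interpolation=cv2.INTER_CUBIC)
cv2.imwrite('pics/w3.png',np.hstack([w,c]))
```

```text
7.675 [500.97637894 257.11165206 326.33685203] [7.97327855e-01 6.03546428e-01 1.49281105e-05 1.69572604e-05] [-0.23211172  0.67665236 -0.52305171] 0.2641453952826998
proj tip [320.13185312 196.03460708] hole [319.17991267 184.63977693] scene tip [373.36677862  96.82442625]
```

View pics/w3.png

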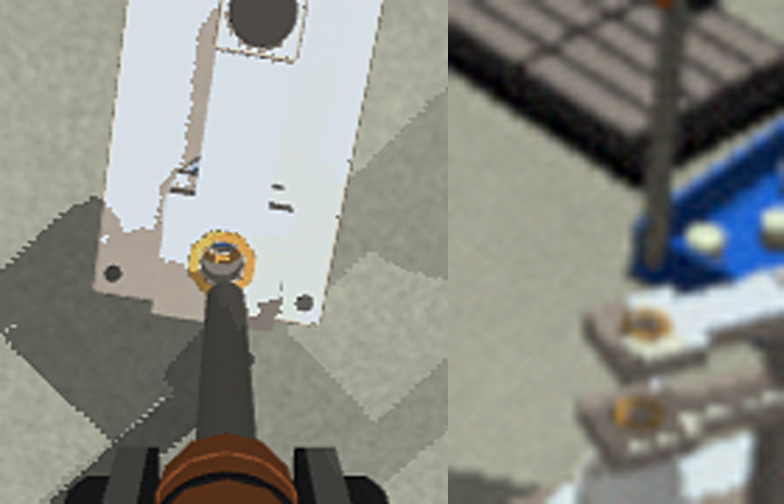

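The wrist view shows the brass ring centre at about (319.1,183.6), with (319.2,184.6) predicted, and the tip end at about (320.2,191). Both cameras agree on a shift of about x +1.8, y −1.0. I'll apply that, go down to just above the mouth, and check again.

Emit:
{"name": "drive_tool", "arguments": {
  "targets": "0 1 -0.5 8 0; 0 1.8 -1 18 0; 0 1.8 -1 27 0; 0 1.8 -1 27 0; 0 1.8 -1 27 0; 0 1.8 -1 27 0; 0 1.8 -1 27 0"
}}

```text
t: 8.55
eef_pos: [500.5, 259.5, 299.6]
orientation: [0.797, 0.604, 0.0, 0.0]
ft_force: [-0.8, -0.1, -1.8]
grip_width: 0.258
```

Run:
```python
from h import *
A=cam('top');B=cam('scene');W=cam('wrist');s=bot.observe();p=np.array(s['eef_pos']);print(s['t'],p,s['orientation'],s['ft_force'],s['grip_width'])
print('proj tip',proj(W,p+[0,0,-136]),'hole',proj(W,np.array([500.5,259,153])),'scene tip',proj(B,p+[0,0,-136]),'scene hole',proj(B,np.array([500.5,259,153])))
w=cv2.resize(W[0][150:230,280:360],(504,504),interpolation=cv2.INTER_CUBIC)
c=cv2.resize(B[0][70:120,355:385],(288,480),interpolation=cv2.INTER_CUBIC)
c=cv2.copyMakeBorder(c,0,24,0,0,cv2.BORDER_CONSTANT)
cv2.imwrite('pics/w4.png',np.hstack([w,c]))
hsv=cv2.cvtColor(W[0],cv2.COLOR_BGR2HSV); m=cv2.inRange(hsv,(15,90,90),(32,255,255)); m[:150]=0;m[215:]=0;m[:,:285]=0;m[:,355:]=0
P=cv2.findNonZero(m); h=cv2.convexHull(P); print('ring',cv2.fitEllipse(h),cv2.minEnclosingCircle(h),len(P))
```

```text
8.7 [500.46585148 259.45953345 299.41963792] [7.97177155e-01 6.03745451e-01 1.13845079e-04 1.60515926e-05] [ 0.7807619   0.29748396 -0.96119023] 0.26619857555336623
proj tip [320.15623597 196.17028496] hole [320.33514922 193.68290809] scene tip [373.10729688 103.28356559] scene hole [372.792621  105.9539942]
ring ((319.65301513671875, 192.61441040039062), (25.172685623168945, 26.239025115966797), 86.93977355957031) ((319.760009765625, 192.9600067138672), 13.384401321411133) 249
```

View pics/w4.png

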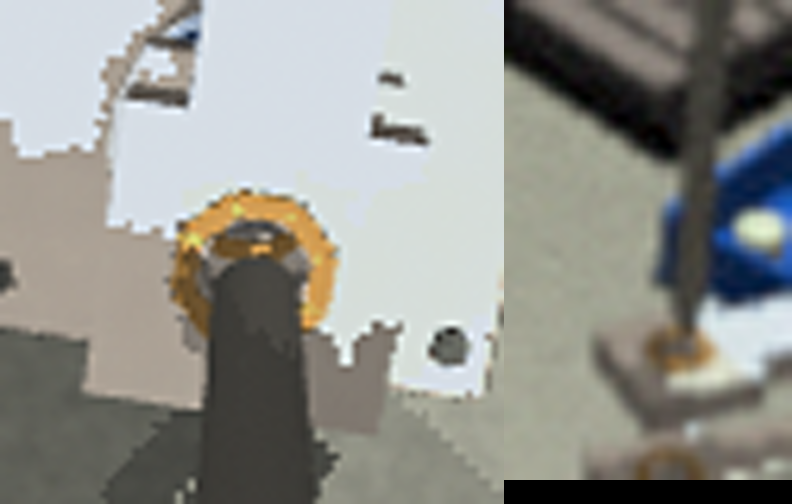

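The tip is about 10 mm above the mouth: shaft end at wrist u≈321.1, ring centre at (320.2,192.8). In the scene view the tip is also slightly right of the ring. Both suggest a correction of about x −0.5, y −0.7. I'll enter the upper bushing while watching the forces.

Emit:
{"name": "drive_tool", "arguments": {
  "targets": "0 -0.5 -0.7 0 0; 0 -0.5 -0.7 0 0; 0 -0.5 -0.7 5 0; 0 -0.5 -0.7 10 0; 0 -0.5 -0.7 15 0; 0 -0.5 -0.7 20 0; 0 -0.5 -0.7 25 0; 0 -0.5 -0.7 30 0; 0 -0.5 -0.7 35 0; 0 -0.5 -0.7 38 0; 0 -0.5 -0.7 38 0; 0 -0.5 -0.7 38 0"
}}

```text
t: 10.2
eef_pos: [499.7, 259.2, 261.4]
orientation: [0.797, 0.604, 0.0, 0.0]
ft_force: [0.8, 0.9, -1.1]
grip_width: 0.265
```

There is no contact force and the tip is through the upper bushing. On to the lower one.

Emit:
{"name": "drive_tool", "arguments": {
  "targets": "0 0 0 6 0; 0 0 0 12 0; 0 0 0 18 0; 0 0 0 23 0; 0 0 0 28 0; 0 0 0 33 0; 0 0 0 38 0; 0 0 0 43 0; 0 0 0 48 0; 0 0 0 50 0; 0 0 0 50 0"
}}

```text
t: 11.58
eef_pos: [499.6, 259.1, 211.2]
orientation: [0.797, 0.604, -0.0, -0.0]
ft_force: [-0.2, -0.1, -1.5]
grip_width: 0.265
```

Emit:
{"name": "drive_tool", "arguments": {
  "targets": "0 0 0 5 0; 0 0 0 10 0; 0 0 0 15 0; 0 0 0 20 0; 0 0 0 25 0; 0 0 0 30 0; 0 0 0 34 0; 0 0 0 37 0; 0 0 0 37 0; 0 0 0 37 0; 0 0 0 37 0; 0 0 0 37 0"
}}

```text
t: 13.08
eef_pos: [499.7, 259.2, 174.4]
orientation: [0.797, 0.604, 0.0, 0.0]
ft_force: [-0.0, -0.2, -2.0]
grip_width: 0.265
```

Run:
```python
from h import *
B=cam('scene');W=cam('wrist');s=bot.observe();p=np.array(s['eef_pos']);print(s['t'],p,s['orientation'],s['ft_force'],s['wrist_torque'],s['grip_width'],s['qd'])
for z in (16,38,153,175): print(z,proj(B,np.array([500.5,259,z])))
w=cv2.resize(W[0][100:400,160:480],(427,400))
c=cv2.resize(B[0][70:160,340:420],(356,400),interpolation=cv2.INTER_CUBIC)
cv2.imwrite('pics/w5.png',np.hstack([w,c]))
```

```text
13.175 [499.63248545 259.16472417 174.35545487] [7.97183799e-01 6.03736686e-01 6.58931530e-05 6.78621653e-06] [ 0.59112145  0.09888112 -0.89700712] [ 0.01229241 -0.03964535  0.02679311] 0.26470720752362975 [-0.00012547  0.00142722  0.00018586  0.00142727 -0.00084724  0.00030795]
16 [369.98116628 137.58417654]
38 [370.40590824 132.8056306 ]
153 [372.792621  105.9539942]
175 [373.28386113 100.42731266]
```

View pics/w5.png

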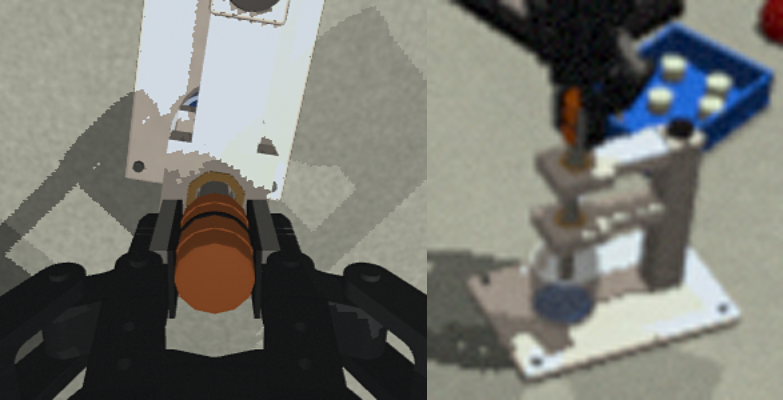

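The scene view shows the probe through both bushings. Its tip is inside the cup at v≈132.6, against 132.8 predicted for the half-way height, and the cap is clear of the upper bushing. I'm handing it in.

```bash
python3 -c "
from h import *
print(bot.job_done())"
```

```text
the job is handed in; nothing more can be done
None
```

The orange-capped probe is through both bushings, held steady with its tip about half-way down inside the rinse cup. I handed the job in at about 13.2 s of the 42 s allowed; no verdict was reported.

- **Tip height:** by the arm's pose the tip is about 22 mm above the cup's floor. The scene picture puts it at row 132.6, against 132.8 expected for half-way.
- **Contact:** external forces stayed at 2 N or less at every reading through both bushings. Joint speeds were near zero at the end, and the opening (0.265) was unchanged since the grasp.
- **Cap:** it stands clear of the upper bushing, with a visible gap in the wrist picture.
- **Alignment:** the cameras and the arm agreed on the hole's position to within about 1 to 3 mm. Just above the mouth I made a last correction of under 1 mm.
- **Not checked:** I did not re-measure the spare probes, beaker, flask, jar or spatula at the end. No forces or pictures suggested any of them was touched.

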